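Sweep the glass offcuts off the cutting board into the scrap tray

ROBOT

A 6-joint arm with a two-finger parallel gripper is mounted at the origin on the work surface. World frame = base frame: x ahead of the robot, y to its left, z up, the work surface at z = 0. Lengths are in m, angles in rad, forces in N, time in s.
With the tool pointing down it reaches from about 0.35 to 0.725 m from the base axis. Payload 4.3 kg.
Tool frame: the origin (TCP) lies at the very end of the fingers, on their centre line; the grasp point (between the pads) lies 19 mm behind it; z points along the fingers, y is the line along which they close (so a half turn about z gives the same grasp; the last joint's range is limited). The gripper opens to 85 mm and grips with 20 to 120 N. Pads are 22 mm wide; open, the fingers measure 114 mm over their backs; the gripper's body (76 mm by 85 mm) begins 54 mm behind the grasp point. The pads swing forward as they close: fully open they stand 13 mm farther back than shut.
Start: joints at [-1.278, 0.377, 0.081, 1.274, 0, 1.46], TCP at [0.225, -0.529, 0.231] pointing down, gripper open.
Joint ranges: [-2.72, 2.72], [-0.84, 1.66], [-1.02, 1.22], [-1.77, 2.12], [-1.37, 1.28], [-3.14, 3.14]. Speed limits (rad/s): [2.57, 2.57, 3.14, 3.14, 3.14, 3.14].

INTERFACE

Orientations are given as a unit quaternion [x, y, z, w].
In Python, from workcell import state, optics, ticket gives the robot as it stands.
- The arm moves only by the tool step_arm, never from a script. Its argument "plan" is a list of rows, each a list of 7 numbers: the turn, a rotation vector about the world's x, y, z each as a share of 2 rad, from -1 to 1, then the shift along the world's x, y, z each as a share of 0.3 m, from -1 to 1, then the opening, from 0 (shut) to 1 (fully open). In form: [[ax, ay, az, dx, dy, dz, jaw], ...]. A call has 1 to 8 rows; each row is the pose to reach, as a shift and turn from the pose commanded when the call began; what a row does not reach only later rows make up. A row lasts 1/8 s, in which the tool goes at most 62.5 mm and 10.7 degrees, less where a joint would pass 70% of its speed; a pose out of reach is approached as far as the arm can. A call with a number of a shift or a turn outside -1 to 1 is refused whole. A call with a gripper value outside its range is refused whole. The fingers move at their own pace and stop on an object; "newtons" is the grip in N (left out, the last holds). Time passes only in rows, so rows that repeat a pose let the fingers close. It gives the time, the measured TCP pose, the force, the opening and the grip force at its end, in the units of the state.
- state(): the state, without advancing time (a new reading comes with each control period).
- optics.snapshot(name): name is "scene" or "side" or "wrist"; returns a dict with "image" (400x640x3 uint8, red, green, blue), "K" (3x3 intrinsics, pixels), "k1" (the pictures are not rectified: a ray, as slopes to the right and down, at radius r is drawn at 1 + k1 r^2 times it, then the intrinsics apply), "rvec" (rotation vector, rad) and "tvec" (3), from world to camera coordinates, as OpenCV has them; the wrist camera has in their place "hand_eye" (4x4, takes a point from camera to tool coordinates, whose origin is the TCP and whose axes are the flange's). Camera axes: x right, y down, z forward; pixel columns grow to the right and rows downward; lengths in m; the calibration is good to about 2 mm. A picture is of the moment at which its call begins: read the wrist's pose just before it. There is no depth.
- ticket.sign_off(): hands the job in; it is judged then, once.
The state is a dict: "t": time; "q": joint angles; "dq": joint speeds; "joint_torque": joint torques, N m; "tcp_pos": TCP position; "eef_rot": TCP orientation; "wrist_force": force on the tool from outside, world axes, zero at the start; "wrist_torque": the same for the moment, N m; "opening": finger opening in m; "finger_force": force on a finger pad.
Only numpy, scipy, OpenCV 4.12 (cv2) and the standard library are available. Lean on these libraries where they do the work, as an engineer would, in place of code of your own. Each camera call takes 0.05 s, during which the arm holds its last target. There are 200 camera calls.

TASK

Clear the cutting board for the next cut: using the fingertips, sweep the four angular glass offcuts along the mat and over the board's side edge into the empty steel scrap tray, so that all four lie inside it. Only push them - do not pick them up, and do not let any drop onto the bench. Leave the round glass roundel, the bead jar and the roll of copper foil standing where they are on the board.

Things in the scene. Friction and masses are not known exactly. Their poses are not given: they have to be found in the camera images.
- board: fixed pale wood board with a dark green cutting mat flush on top: 280 mm along its x, 380 mm along its y, top 40 mm above the bench, no rim; origin at the centre of its underside (z = 0). Turned by up to 9 degrees. The offcuts lie in two rows along its y, about 85 mm either side of its middle line; roundel, bead jar and foil roll stand on that line. A tray stands against each y end.
- scrap_tray: fixed empty open steel tray, 300 mm along its x, 120 mm along its y, 37 mm high, walls and floor 4 mm; origin at the centre of its underside on the bench. It stands 1 mm off one y end of the board (+y or -y), centred on it and parallel to it. Its rim is 3 mm below the board's top, so a piece pushed over the board's edge tips in.
- tool_tray: fixed wooden tray with two pliers and a glass cutter in it, same plan size as the scrap tray but 24 mm high (nothing in it higher than the board); stands at the other y end of the board. Origin at the centre of its underside. Not for scrap.
- offcut_a: glass offcut, a pale blue-green opaque right-angled triangle 38 by 36 mm with its points broken off, 12 mm thick, flat; origin at the centre of its underside, z up. It lies flat on the board at the start, at any yaw, no part of it more than 28 mm from its origin.
- offcut_b: glass offcut of the same glass, a trapezium 44 mm (short side 27 mm) by 28 mm, 12 mm thick, flat; origin at the centre of its underside, z up. It lies flat on the board at the start, at any yaw, no part of it more than 26 mm from its origin.
- offcut_c: glass offcut of the same glass, a rectangle 42 by 25 mm, 12 mm thick, flat; origin at the centre of its underside, z up. It lies flat on the board at the start, at any yaw, no part of it more than 25 mm from its origin.
- offcut_d: glass offcut of the same glass, an uneven four-sided piece about 40 by 36 mm, 12 mm thick, flat; origin at the centre of its underside, z up. It lies flat on the board at the start, at any yaw, no part of it more than 25 mm from its origin.
- roundel: finished round disc of the same glass, 52 mm across, 10 mm thick, lying loose on the middle line of the board; stays. Origin at the centre of its underside.
- bead_jar: small lidded glass jar, 48 mm across, 50 mm high, standing loose on the middle line of the board; stays. Origin at the centre of its underside.
- foil_roll: flat roll of copper foil, a ring 54 mm across with a 24 mm hole, 10 mm high, lying loose on the middle line of the board; stays. Origin at the centre of its underside.

How it is judged:
At the end, for the whole second after the job is handed in: All four offcuts lie at rest inside the scrap tray (origin within its walls and below its rim, under 36 mm above the bench); roundel, bead jar and foil roll are upright and within 15 mm of where they started (x of offcut_a in the frame of scrap_tray between -0.148 and 0.148 m and y of offcut_a in the frame of scrap_tray between -0.058 and 0.058 m and height (world z) of each of offcut_a, offcut_b, offcut_c, offcut_d below 0.036 m and x of offcut_b in the frame of scrap_tray between -0.148 and 0.148 m and y of offcut_b in the frame of scrap_tray between -0.058 and 0.058 m and x of offcut_c in the frame of scrap_tray between -0.148 and 0.148 m and y of offcut_c in the frame of scrap_tray between -0.058 and 0.058 m and x of offcut_d in the frame of scrap_tray between -0.148 and 0.148 m and y of offcut_d in the frame of scrap_tray between -0.058 and 0.058 m and linear speed of each of offcut_a, offcut_b, offcut_c, offcut_d below 0.02 m/s and distance of each of roundel, bead_jar, foil_roll from where it was at the start of the episode below 0.015 m and angle between each of roundel, bead_jar, foil_roll's own z axis and vertical below 0.35 rad); the robot touches nothing.
It fails at once if an offcut was lifted (its origin more than 18 mm above the mat) (height (world z) of any of offcut_a, offcut_b, offcut_c, offcut_d above 0.058 m).
It fails at once if an offcut fell off the board outside the scrap tray ((height (world z) of offcut_a below 0.034 m and not (x of offcut_a in the frame of scrap_tray between -0.154 and 0.154 m and y of offcut_a in the frame of scrap_tray between -0.066 and 0.066 m)) or (height (world z) of offcut_b below 0.034 m and not (x of offcut_b in the frame of scrap_tray between -0.154 and 0.154 m and y of offcut_b in the frame of scrap_tray between -0.066 and 0.066 m)) or (height (world z) of offcut_c below 0.034 m and not (x of offcut_c in the frame of scrap_tray between -0.154 and 0.154 m and y of offcut_c in the frame of scrap_tray between -0.066 and 0.066 m)) or (height (world z) of offcut_d below 0.034 m and not (x of offcut_d in the frame of scrap_tray between -0.154 and 0.154 m and y of offcut_d in the frame of scrap_tray between -0.066 and 0.066 m))).
It fails at once if the roundel, bead jar or foil roll was shifted more than 15 mm or tipped (distance of any of roundel, bead_jar, foil_roll from where it was at the start of the episode above 0.015 m or angle between any of roundel, bead_jar, foil_roll's own z axis and vertical above 0.35 rad).
It also fails if it takes over 72 s, if anything falls off the work surface, if the arm or the gripper's body presses on something with over 40 N, if the wrist force passes 120 N, or if a joint passes its speed limit or range.

## Working session

There is one attempt and no reset: what is moved stays moved. The work goes in short steps, Python scripts to look and compute and a tool call to move; the robot and the scene stay as the last step left them, time stands still between calls to the robot, and variables do not carry over. Pictures are saved under pics/ and viewed, at most 10 in all, crops included, and the job is handed in when it is done.

Besides the shell and the picture viewer there is one more tool, called as a command line: name --pt "numbers of a row" for each row, then --argument value for the rest. step_arm: Moves the arm, as the interface text tells. Shift numbers are shares of 0.3 m and turn numbers shares of 2 rad, none past 1 either way. Its arguments: {"type":"object","properties":{"plan":{"type":"array","items":{"type":"array","items":{"type":"number","minimum":-1,"maximum":1}}},"newtons":{"type":"number"}},"required":["plan"]}

```bash
mkdir -p pics; cat > h.py <<'E'
import numpy as np, cv2
from workcell import state, optics, ticket
def snap(n,f):
    s=optics.snapshot(n); cv2.imwrite('pics/'+f,s['image'][:,:,::-1]); np.savez('cam_'+n,**{k:np.array(s[k]) for k in ('K','k1','rvec','tvec') if k in s}); return s
def pix2w(n,pts,z):
    c=np.load('cam_'+n+'.npz'); R=cv2.Rodrigues(c['rvec'])[0]; t=c['tvec'].ravel()
    d=np.array([float(c['k1']),0,0,0,0])
    u=cv2.undistortPoints(np.array(pts,float).reshape(-1,1,2),c['K'],d).reshape(-1,2)
    # model: drawn = ray*(1+k1 r^2): matches OpenCV
    C=-R.T@t; r=np.c_[u,np.ones(len(u))]@R
    return C+r*((z-C[2])/r[:,2])[:,None]
def w2pix(n,P):
    c=np.load('cam_'+n+'.npz')
    return cv2.projectPoints(np.array(P,float),c['rvec'],c['tvec'],c['K'],np.array([float(c['k1']),0,0,0,0]))[0].reshape(-1,2)
E
python3 - <<'E'
from h import *
for n in('scene','side'):
    s=snap(n,n+'0.png')
    R=cv2.Rodrigues(np.array(s['rvec']))[0]; print(n,-R.T@np.array(s['tvec']).ravel(),s['k1'])
print(state())
E
```

```text
scene [ 0.95377198 -0.06879056  0.6660639 ] 0.025303130093375984
side [0.35657622 0.6731372  0.61621055] 0.015029407796533233
{'t': 0.1, 'q': array([-1.27832241e+00,  3.77973201e-01,  7.97830805e-02,  1.27437869e+00,
        1.86212988e-05,  1.46049784e+00]), 'dq': array([ 0.00166135, -0.00099177,  0.00177212,  0.000228  ,  0.00097303,
        0.00108339]), 'joint_torque': array([ 5.75718113e-04, -4.64694929e+01,  2.70581943e+01,  1.19728519e-02,
       -2.01369003e-04, -1.02207147e-05]), 'tcp_pos': array([ 0.22523022, -0.52843597,  0.23047302]), 'eef_rot': array([ 9.79789857e-01,  2.00027624e-01, -7.13420074e-05, -8.83413561e-04]), 'wrist_force': array([ 0.23098457,  0.3453676 , -0.63702549]), 'wrist_torque': array([ 0.02924535, -0.00026879, -0.00934455]), 'finger_force': 0.0, 'opening': 0.08544543931569107}
```

View pics/scene0.png

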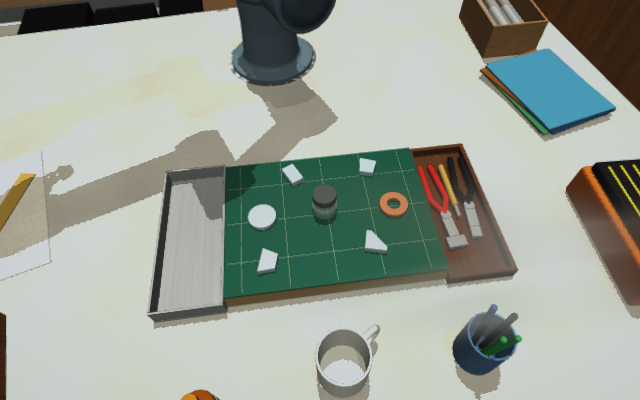

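View pics/side0.png

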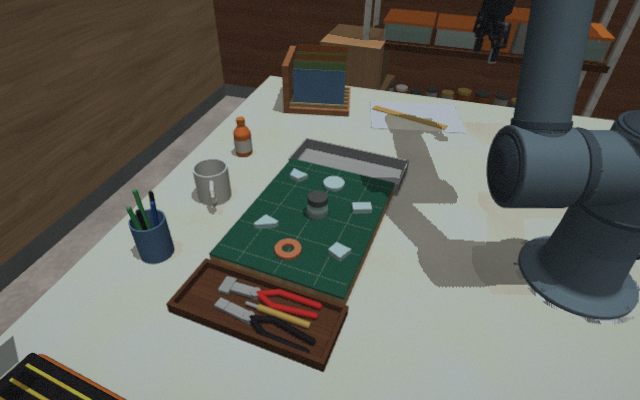

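Scrap tray is at the -y end: left in the scene view, about (190,240). The four offcuts are at about (292,174), (368,167), (268,261) and (375,242). Next I measure them.

```bash
python3 - <<'E'
from h import *
im=cv2.imread('pics/scene0.png'); 
B=pix2w('scene',[(224,168),(409,150),(447,272),(225,297)],.04); print('board',B.round(3)[:,:2])
print('tray rim', pix2w('scene',[(166,172),(150,316)],.037).round(3)[:,:2])
for n,poly in(('scene',[(224,168),(409,150),(447,272),(225,297)]),('side',[(296,160),(397,188),(342,292),(216,255)])):
    im=cv2.imread(f'pics/{n}0.png'); m=np.zeros(im.shape[:2],np.uint8); cv2.fillPoly(m,[np.array(poly)],255)
    w=((im.min(2)>125)&(m>0)).astype(np.uint8)
    N,l,st,c=cv2.connectedComponentsWithStats(w)
    for i in range(1,N):
        if st[i,4]>40:
            cn=cv2.findContours((l==i).astype(np.uint8),0,2)[0][0]
            p=cv2.approxPolyDP(cn,2,True).reshape(-1,2)
            print(n,c[i].round(1),st[i,4],pix2w(n,[c[i]],.052)[0,:2].round(3), pix2w(n,p,.052)[:,:2].round(3).tolist())
print('jar', pix2w('scene',[(324,191)],.09).round(3),pix2w('side',[(317,198)],.09).round(3))
print('foil', pix2w('scene',[(394,204)],.05).round(3),pix2w('side',[(288,248)],.05).round(3))
# zoom
im=cv2.imread('pics/scene0.png')[135:305,140:455]; cv2.imwrite('pics/z.png',cv2.resize(im,None,fx=2.5,fy=2.5,interpolation=2))
E
```

```text
board [[ 0.395 -0.155]
 [ 0.438  0.223]
 [ 0.714  0.19 ]
 [ 0.669 -0.178]]
tray rim [[ 0.374 -0.269]
 [ 0.671 -0.296]]
scene [366.7 165. ] 195 [0.466 0.123] [[0.445, 0.115], [0.474, 0.104], [0.485, 0.128], [0.46, 0.142]]
scene [292. 173.] 216 [ 0.45  -0.025] [[0.427, -0.023], [0.435, -0.042], [0.472, -0.027], [0.462, -0.007]]
scene [261.6 215.6] 517 [ 0.535 -0.097] [[0.515, -0.08], [0.509, -0.094], [0.514, -0.112], [0.528, -0.121], [0.546, -0.119], [0.557, -0.108], [0.556, -0.085], [0.544, -0.074], [0.531, -0.072]]
scene [373.8 241.4] 284 [0.635 0.085] [[0.61, 0.08], [0.642, 0.067], [0.656, 0.1], [0.644, 0.102], [0.611, 0.087]]
scene [267.2 259.9] 324 [ 0.626 -0.1  ] [[0.602, -0.104], [0.64, -0.12], [0.643, -0.092], [0.617, -0.082]]
side [297.5 173.5] 84 [ 0.623 -0.1  ] [[0.638, -0.097], [0.621, -0.085], [0.602, -0.104], [0.635, -0.117]]
side [333.6 181.7] 196 [ 0.529 -0.094] [[0.553, -0.093], [0.532, -0.07], [0.512, -0.077], [0.505, -0.1], [0.53, -0.119], [0.546, -0.113]]
side [361.7 205.2] 122 [ 0.447 -0.026] [[0.467, -0.028], [0.464, -0.01], [0.425, -0.022], [0.434, -0.042]]
side [265.6 220.1] 129 [0.632 0.085] [[0.65, 0.1], [0.618, 0.09], [0.611, 0.078], [0.639, 0.07]]
side [338.7 249.2] 174 [0.463 0.123] [[0.473, 0.105], [0.482, 0.128], [0.455, 0.139], [0.445, 0.114]]
jar [[0.535 0.02  0.09 ]] [[0.537 0.026 0.09 ]]
foil [[0.567 0.145 0.05 ]] [[0.56  0.147 0.05 ]]
```

View pics/z.png

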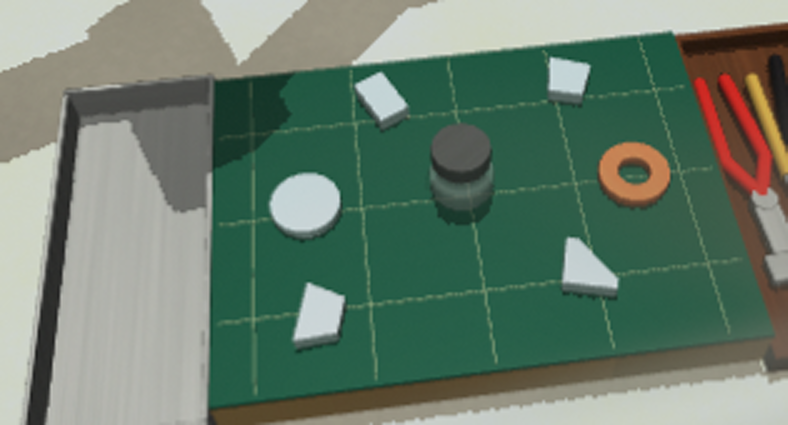

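step_arm --pt "0 0 0.066 0.05 0.12 -0.02 0.2" --pt "0 0 0.132 0.1 0.24 -0.04 0.2" --pt "0 0 0.198 0.15 0.36 -0.06 0.2" --pt "0 0 0.264 0.2 0.48 -0.08 0.2" --pt "0 0 0.33 0.25 0.6 -0.1 0.2" --pt "0 0 0.396 0.3 0.72 -0.12 0.2" --pt "0 0 0.462 0.35 0.84 -0.14 0.2" --pt "0 0 0.528 0.4 0.96 -0.16 0.2"

```text
t: 1.1
tcp_pos: [0.3455, -0.2396, 0.1828]
eef_rot: [0.744, 0.668, 0.0, -0.0]
wrist_force: [1.1, -0.8, 0.1]
opening: 0.0172
finger_force: 0.0
```

step_arm --pt "0 0 0 0.06 0.14 -0.02 0.2" --pt "0 0 0 0.12 0.28 -0.05 0.2" --pt "0 0 0 0.18 0.42 -0.09 0.2" --pt "0 0 0 0.24 0.57 -0.14 0.2" --pt "0 0 0 0.3 0.71 -0.19 0.2" --pt "0 0 0 0.36 0.85 -0.24 0.2" --pt "0 0 0 0.36 0.85 -0.28 0.2" --pt "0 0 0 0.36 0.85 -0.36 0.2"

```text
t: 2.1
tcp_pos: [0.4539, 0.0139, 0.0751]
eef_rot: [0.745, 0.667, 0.0, 0.001]
wrist_force: [0.6, -0.3, -0.3]
opening: 0.0168
finger_force: 0.0
```

```bash
python3 - <<'E'
from h import *
s=state();print(s['tcp_pos'],s['eef_rot'],s['wrist_force'])
a=snap('side','s1.png')['image'][140:300,200:420,::-1];b=snap('scene','c1.png')['image'][100:300,210:430,::-1]
cv2.imwrite('pics/m1.png',np.hstack([cv2.resize(a,(400,291)),cv2.resize(b,(400,364))[:291]]))
E
```

```text
[0.45385198 0.013915   0.07510653] [7.45206809e-01 6.66833100e-01 1.66442847e-04 6.32358227e-04] [ 0.56040926 -0.26278959 -0.28171447]
```

View pics/m1.png

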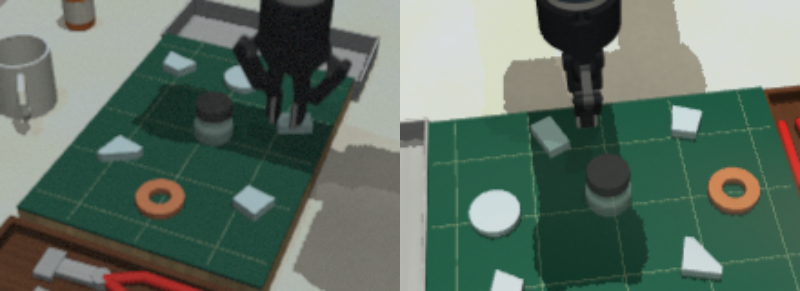

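Picture: the fingers (scene crop about (588,110)) stand behind the rectangle, clear of the jar. I lower and push.

step_arm --pt "0 0 0 0 0 -0.05 0.2" --pt "0 0 0 0 0 -0.1 0.2" --pt "0 0 0 -0.003 -0.03 -0.1 0.2" --pt "0 0 0 -0.007 -0.06 -0.1 0.2" --pt "0 0 0 -0.01 -0.09 -0.1 0.2" --pt "0 0 0 -0.013 -0.12 -0.1 0.2" --pt "0 0 0 -0.017 -0.15 -0.1 0.2" --pt "0 0 0 -0.02 -0.18 -0.1 0.2"

```text
t: 3.2
tcp_pos: [0.4473, -0.0406, 0.0454]
eef_rot: [0.746, 0.666, 0.0, 0.0]
wrist_force: [-0.4, 0.6, -0.1]
opening: 0.0172
finger_force: 0.2
```

```bash
cat > look.py <<'E'
import sys
from h import *
n,f,x,y=sys.argv[1:5]; x=int(x);y=int(y)
s=state();print(s['t'],s['tcp_pos'],s['wrist_force'])
a=snap(n,f)['image'][y:y+160,x:x+240,::-1]
cv2.imwrite('pics/v_'+f,cv2.resize(a,(600,400)))
E
python3 look.py scene c2.png 180 120
```

```text
3.2 [ 0.4473493  -0.04062054  0.04541495] [-0.35679709  0.55251042 -0.10943515]
```

View pics/v_c2.png

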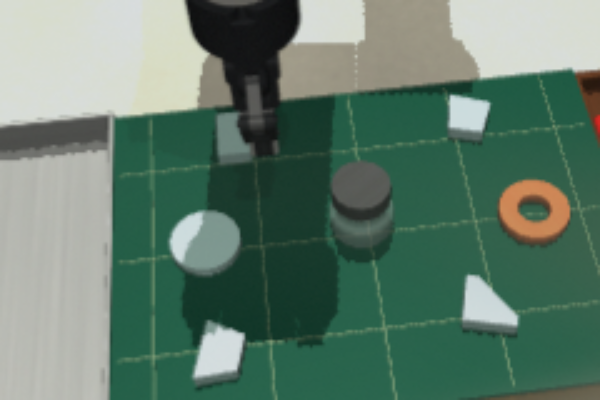

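The rectangle at crop (235,137) now lies square against the fingers. I carry on to the edge.

step_arm --pt "0 0 0 -0.004 -0.032 0 0.2" --pt "0 0 0 -0.007 -0.064 0 0.2" --pt "0 0 0 -0.011 -0.096 0 0.2" --pt "0 0 0 -0.014 -0.128 0 0.2" --pt "0 0 0 -0.018 -0.16 0 0.2" --pt "0 0 0 -0.022 -0.192 0 0.2" --pt "0 0 0 -0.025 -0.224 0 0.2" --pt "0 0 0 -0.029 -0.256 0 0.2"

```text
t: 4.25
tcp_pos: [0.4386, -0.1175, 0.0453]
eef_rot: [0.746, 0.666, 0.0, 0.0]
wrist_force: [0.4, 0.3, 0.6]
opening: 0.0169
finger_force: 0.1
```

step_arm --pt "0 0 0 -0.003 -0.03 0 0.2" --pt "0 0 0 -0.007 -0.06 0 0.2" --pt "0 0 0 -0.01 -0.09 0 0.2" --pt "0 0 0 -0.014 -0.12 0 0.2" --pt "0 0 0 -0.017 -0.15 0 0.2" --pt "0 0 0 -0.021 -0.18 0 0.2" --pt "0 0 0 -0.021 -0.18 0 0.2" --pt "0 0 0 -0.021 -0.18 0.1 0.2"

```text
t: 5.25
tcp_pos: [0.4303, -0.1696, 0.0738]
eef_rot: [0.746, 0.666, -0.001, -0.003]
wrist_force: [-0.7, 0.2, 0.4]
opening: 0.0174
finger_force: 0.0
```

```bash
python3 look.py scene c3.png 140 140
```

```text
5.25 [ 0.43028236 -0.16962075  0.07378173] [-0.66550174  0.21098658  0.35418116]
```

View pics/v_c3.png

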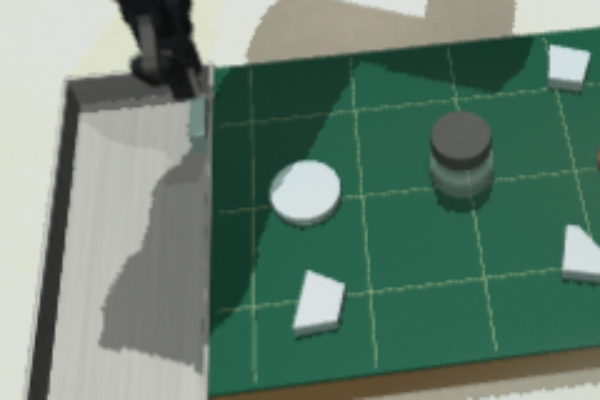

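Rectangle has gone over the edge (crop (197,118)). Next is the uneven piece in the near row.

step_arm --pt "0 0 0 0 0.02 0.08 0.2" --pt "0 0 0 0 0.12 0.14 0.2" --pt "0 0 0 0.01 0.26 0.14 0.2" --pt "0 0 0 0.03 0.42 0.14 0.2" --pt "0 0 0 0.05 0.58 0.14 0.2" --pt "0 0 0 0.08 0.74 0.14 0.2" --pt "0 0 0 0.1 0.88 0.14 0.2" --pt "0 0 0 0.12 1.0 0.14 0.2"

```text
t: 6.3
tcp_pos: [0.4683, 0.1311, 0.1173]
eef_rot: [0.745, 0.667, 0.0, 0.0]
wrist_force: [0.1, -0.2, -0.2]
opening: 0.0173
finger_force: 0.0
```

```bash
python3 - <<'E'
from h import *
print(state()['tcp_pos'])
s=snap('scene','c4.png'); snap('side','s4.png')
# anything unusual: compare fixed items with start
for n in('scene','side'):
    a=cv2.imread(f'pics/{n}0.png')
    b=cv2.imread('pics/c4.png' if n=='scene' else 'pics/s4.png')
    z=cv2.imread
    x0,y0,x1,y1=(140,140,230,320) if n=='scene' else (270,130,420,200)
    cv2.imwrite(f'pics/t4{n}.png',cv2.resize(b[y0:y1,x0:x1],None,fx=3,fy=3))
a=cv2.imread('pics/t4scene.png');b=cv2.imread('pics/t4side.png')
c=np.zeros((max(len(a),len(b)),a.shape[1]+b.shape[1],3),np.uint8);c[:len(a),:a.shape[1]]=a;c[:len(b),a.shape[1]:]=b
cv2.imwrite('pics/t4.png',c)
E
```

```text
[0.46830018 0.13113072 0.11734115]
```

View pics/t4.png

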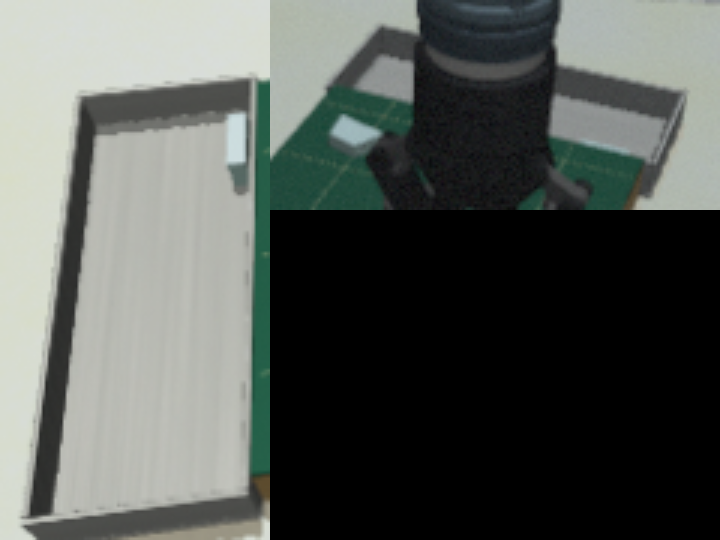

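Rectangle stands on its edge by the tray's inner wall (panel (236,145)), well inside and low. I continue with the next piece.

step_arm --pt "0 0 0 0.005 0.09 -0.02 0.2" --pt "0 0 0 0.005 0.125 -0.1 0.2" --pt "0 0 0 0.005 0.125 -0.2 0.2" --pt "0 0 0 0.005 0.125 -0.24 0.2" --pt "0 0 0 0.003 0.1 -0.24 0.2" --pt "0 0 0 0.0 0.07 -0.24 0.2" --pt "0 0 0 -0.003 0.04 -0.24 0.2" --pt "0 0 0 -0.006 0.01 -0.24 0.2"

```text
t: 7.4
tcp_pos: [0.4672, 0.1315, 0.046]
eef_rot: [0.746, 0.666, 0.001, 0.0]
wrist_force: [0.3, 0.3, -0.4]
opening: 0.0171
finger_force: 0.1
```

step_arm --pt "0 0 0 -0.003 -0.03 0 0.2" --pt "0 0 0 -0.007 -0.06 0 0.2" --pt "0 0 0 -0.01 -0.09 0 0.2" --pt "0 0 0 -0.014 -0.12 0 0.2" --pt "0 0 0 -0.017 -0.15 0 0.2" --pt "0 0 0 -0.02 -0.18 0 0.2" --pt "0 0 0 -0.024 -0.21 0 0.2" --pt "0 0 0 -0.027 -0.24 0 0.2"

```text
t: 8.4
tcp_pos: [0.4584, 0.0596, 0.0453]
eef_rot: [0.746, 0.666, -0.0, 0.0]
wrist_force: [1.2, 0.1, 0.9]
opening: 0.0167
finger_force: 0.1
```

```bash
python3 look.py scene c5.png 180 120
```

```text
8.4 [0.45840347 0.05957786 0.04532278] [1.1861764  0.14602939 0.89120063]
```

View pics/v_c5.png

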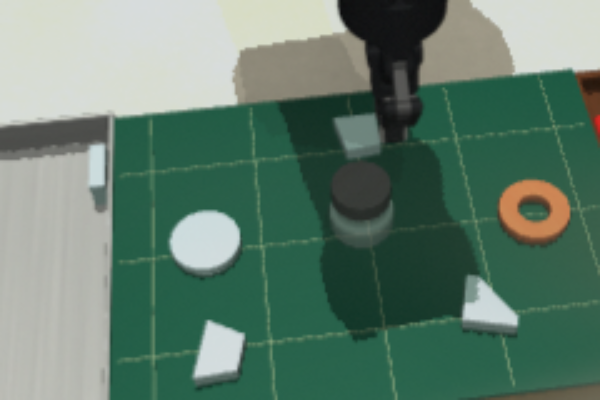

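step_arm --pt "0 0 0 -0.004 -0.035 0 0.2" --pt "0 0 0 -0.009 -0.075 0 0.2" --pt "0 0 0 -0.013 -0.115 0 0.2" --pt "0 0 0 -0.018 -0.155 0 0.2" --pt "0 0 0 -0.022 -0.195 0 0.2" --pt "0 0 0 -0.027 -0.235 0 0.2" --pt "0 0 0 -0.031 -0.275 0 0.2" --pt "0 0 0 -0.036 -0.315 0 0.2"

```text
t: 9.45
tcp_pos: [0.4477, -0.0352, 0.0453]
eef_rot: [0.746, 0.666, 0.0, 0.0]
wrist_force: [0.6, 0.2, -0.0]
opening: 0.0172
finger_force: 0.1
```

step_arm --pt "0 0 0 -0.004 -0.04 0 0.2" --pt "0 0 0 -0.009 -0.09 0 0.2" --pt "0 0 0 -0.016 -0.15 0 0.2" --pt "0 0 0 -0.024 -0.22 0 0.2" --pt "0 0 0 -0.032 -0.29 0 0.2" --pt "0 0 0 -0.041 -0.37 0 0.2" --pt "0 0 0 -0.05 -0.45 0 0.2" --pt "0 0 0 -0.054 -0.49 0 0.2"

```text
t: 10.45
tcp_pos: [0.4314, -0.1829, 0.0454]
eef_rot: [0.746, 0.666, 0.0, 0.0]
wrist_force: [0.9, 0.1, -0.7]
opening: 0.017
finger_force: 0.0
```

step_arm --pt "0 0 0 0 0 0 0.2" --pt "0 0 0 0 0 0.1 0.2" --pt "0 0 0 0 0.02 0.25 0.2" --pt "0 0 0 0.1 0.1 0.25 0.2" --pt "0 0 0 0.25 0.2 0.25 0.2" --pt "0 0 0 0.4 0.32 0.25 0.2" --pt "0 0 0 0.55 0.42 0.25 0.2" --pt "0 0 0 0.66 0.46 0.25 0.2"

```text
t: 11.45
tcp_pos: [0.6307, -0.04, 0.12]
eef_rot: [0.744, 0.668, 0.0, -0.0]
wrist_force: [0.7, -1.5, -0.3]
opening: 0.0172
finger_force: 0.0
```

```bash
python3 look.py scene c6.png 140 140
```

```text
11.45 [ 0.63073531 -0.0400093   0.12003942] [ 0.68606911 -1.49849248 -0.2725182 ]
```

View pics/v_c6.png

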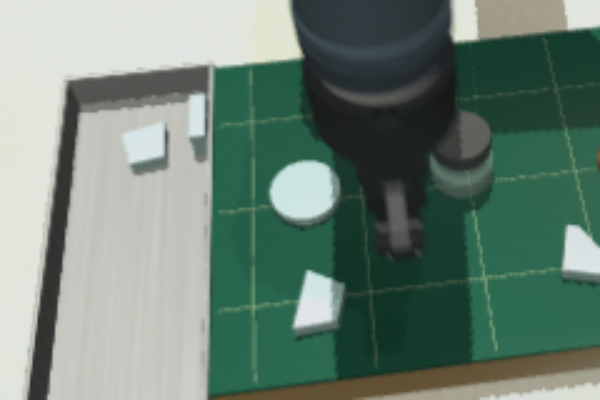

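The uneven piece (crop (145,145)) and rectangle are both in the tray. Now the trapezium at (320,303), with the fingers behind it.

step_arm --pt "0 0 0 0 0 -0.1 0.2" --pt "0 0 0 0 0 -0.2 0.2" --pt "0 0 0 0 0 -0.248 0.2" --pt "0 0 0 -0.003 -0.03 -0.248 0.2" --pt "0 0 0 -0.006 -0.06 -0.248 0.2" --pt "0 0 0 -0.01 -0.09 -0.248 0.2" --pt "0 0 0 -0.013 -0.12 -0.248 0.2" --pt "0 0 0 -0.017 -0.15 -0.248 0.2"

```text
t: 12.5
tcp_pos: [0.6247, -0.0891, 0.0464]
eef_rot: [0.746, 0.666, 0.0, 0.0]
wrist_force: [-1.2, -0.4, 1.0]
opening: 0.0171
finger_force: 0.2
```

step_arm --pt "0 0 0 -0.003 -0.03 0 0.2" --pt "0 0 0 -0.007 -0.065 0 0.2" --pt "0 0 0 -0.011 -0.1 0 0.2" --pt "0 0 0 -0.015 -0.14 0 0.2" --pt "0 0 0 -0.02 -0.19 0 0.2" --pt "0 0 0 -0.028 -0.25 0 0.2" --pt "0 0 0 -0.036 -0.32 0 0.2" --pt "0 0 0 -0.043 -0.38 0 0.2"

```text
t: 13.5
tcp_pos: [0.6112, -0.2041, 0.0459]
eef_rot: [0.746, 0.666, -0.0, 0.0]
wrist_force: [-0.5, -0.2, 0.1]
opening: 0.0172
finger_force: 0.0
```

step_arm --pt "0 0 0 0 0 0 0.2" --pt "0 0 0 0 0 0.1 0.2" --pt "0 0 0 0 0.06 0.25 0.2" --pt "0 0 0 0.02 0.2 0.25 0.2" --pt "0 0 0 0.05 0.38 0.25 0.2" --pt "0 0 0 0.08 0.56 0.25 0.2" --pt "0 0 0 0.1 0.74 0.25 0.2" --pt "0 0 0 0.12 0.92 0.25 0.2"

```text
t: 14.5
tcp_pos: [0.6473, 0.0761, 0.121]
eef_rot: [0.745, 0.667, 0.0, -0.0]
wrist_force: [0.1, 0.4, -1.0]
opening: 0.0172
finger_force: 0.0
```

```bash
python3 look.py scene c7.png 140 140; python3 - <<'E'
from h import *
im=cv2.imread('pics/c7.png'); m=np.zeros(im.shape[:2],np.uint8)
cv2.fillPoly(m,[np.array([(224,168),(409,150),(447,272),(225,297)])],255)
N,l,st,c=cv2.connectedComponentsWithStats(((im.min(2)>110)&(m>0)).astype(np.uint8))
for i in range(1,N):
    if st[i,4]>60: print(c[i].round(),st[i],pix2w('scene',[c[i]],.052)[0,:2].round(3))
E
```

```text
14.5 [0.6473366  0.07612851 0.12100729] [ 0.05992289  0.38925922 -0.99305921]
[224. 196.] [224 168   2  61  66] [ 0.474 -0.159]
[262. 216.] [248 204  28  24 539] [ 0.535 -0.097]
[376. 244.] [366 237  22  14 212] [0.64  0.087]
```

View pics/v_c7.png

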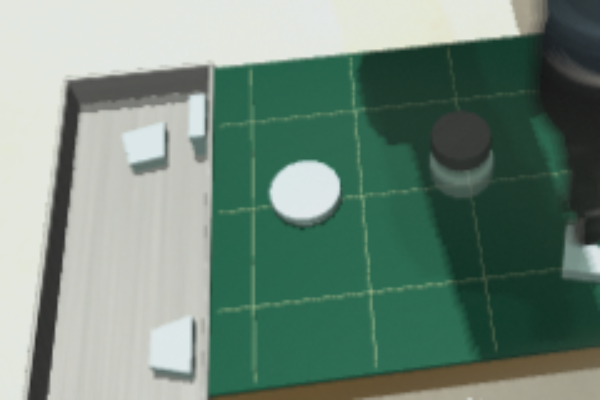

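The trapezium is in the tray too (crop (172,345)). Last is the triangle.

step_arm --pt "0 0 0 -0.015 0.1 0 0.2" --pt "0 0 0 -0.028 0.19 -0.05 0.2" --pt "0 0 0 -0.028 0.19 -0.15 0.2" --pt "0 0 0 -0.028 0.19 -0.252 0.2" --pt "0 0 0 -0.03 0.17 -0.252 0.2" --pt "0 0 0 -0.033 0.14 -0.252 0.2" --pt "0 0 0 -0.037 0.11 -0.252 0.2" --pt "0 0 0 -0.04 0.08 -0.252 0.2"

```text
t: 15.55
tcp_pos: [0.6362, 0.0967, 0.0465]
eef_rot: [0.746, 0.666, 0.001, 0.001]
wrist_force: [0.2, -0.0, -0.4]
opening: 0.0174
finger_force: 0.1
```

step_arm --pt "0 0 0 -0.003 -0.025 0 0.2" --pt "0 0 0 -0.006 -0.05 0 0.2" --pt "0 0 0 -0.008 -0.075 0 0.2" --pt "0 0 0 -0.011 -0.1 0 0.2" --pt "0 0 0 -0.014 -0.125 0 0.2" --pt "0 0 0 -0.017 -0.15 0 0.2"

```text
t: 16.3
tcp_pos: [0.6303, 0.0522, 0.0453]
eef_rot: [0.746, 0.666, -0.0, 0.0]
wrist_force: [0.5, 0.2, -0.3]
opening: 0.0171
finger_force: 0.2
```

```bash
cat > seg.py <<'E'
import sys
from h import *
s=state();print(s['t'],s['tcp_pos'].round(4),s['wrist_force'].round(1))
for n,p in(('scene',[(224,168),(409,150),(447,272),(225,297)]),('side',[(296,160),(397,188),(342,292),(216,255)])):
    im=snap(n,sys.argv[1]+n+'.png')['image']; m=np.zeros(im.shape[:2],np.uint8)
    cv2.fillPoly(m,[np.array(p)],255)
    f=((im.min(2)>85)&(im[:,:,2]>im[:,:,0]*0.9)&(m>0)).astype(np.uint8)
    N,l,st,c=cv2.connectedComponentsWithStats(f)
    for i in range(1,N):
        if st[i,4]>60:
            cn=cv2.findContours((l==i).astype(np.uint8),0,2)[0][0]
            q=cv2.approxPolyDP(cn,2,True).reshape(-1,2)
            print(n,st[i,4],pix2w(n,[c[i]],.052)[0,:2].round(3),pix2w(n,q,.052)[:,:2].round(3).tolist())
E
python3 seg.py g1
```

```text
16.3 [0.6303 0.0522 0.0453] [ 0.5  0.2 -0.3]
scene 77 [ 0.474 -0.159] [[0.406, -0.151], [0.553, -0.166]]
scene 74 [0.639 0.17 ] [[0.564, 0.177], [0.705, 0.162]]
scene 575 [ 0.536 -0.097] [[0.508, -0.098], [0.519, -0.118], [0.531, -0.123], [0.55, -0.118], [0.564, -0.097], [0.553, -0.079], [0.531, -0.072], [0.515, -0.08]]
scene 77 [0.55  0.014] [[0.532, -0.003], [0.543, -0.001], [0.555, 0.009], [0.557, 0.027], [0.55, 0.035], [0.551, 0.012]]
scene 291 [0.622 0.032] [[0.598, 0.039], [0.62, 0.014], [0.648, 0.035], [0.643, 0.042], [0.603, 0.045]]
scene 63 [0.628 0.07 ] [[0.615, 0.069], [0.639, 0.064], [0.641, 0.071], [0.617, 0.076]]
side 235 [ 0.529 -0.092] [[0.555, -0.093], [0.531, -0.067], [0.51, -0.069], [0.504, -0.096], [0.525, -0.12], [0.548, -0.113]]
```

step_arm --pt "0 0 0 -0.004 -0.035 0 0.2" --pt "0 0 0 -0.008 -0.07 0 0.2" --pt "0 0 0 -0.012 -0.105 0 0.2" --pt "0 0 0 -0.015 -0.14 0 0.2" --pt "0 0 0 -0.019 -0.175 0 0.2" --pt "0 0 0 -0.023 -0.21 0 0.2" --pt "0 0 0 -0.027 -0.245 0 0.2" --pt "0 0 0 -0.031 -0.28 0 0.2"

```text
t: 17.4
tcp_pos: [0.621, -0.032, 0.0453]
eef_rot: [0.746, 0.666, 0.0, 0.0]
wrist_force: [-0.5, 0.0, 0.5]
opening: 0.0169
finger_force: 0.1
```

```bash
python3 seg.py g2
```

```text
17.4 [ 0.621  -0.032   0.0453] [-0.5  0.   0.5]
scene 77 [ 0.474 -0.159] [[0.406, -0.151], [0.553, -0.166]]
scene 68 [0.516 0.039] [[0.499, 0.038], [0.533, 0.031], [0.515, 0.046]]
scene 77 [0.637 0.17 ] [[0.557, 0.178], [0.705, 0.162]]
scene 570 [ 0.536 -0.097] [[0.508, -0.098], [0.51, -0.108], [0.529, -0.123], [0.55, -0.118], [0.564, -0.097], [0.553, -0.079], [0.533, -0.072], [0.518, -0.077]]
scene 226 [ 0.615 -0.054] [[0.591, -0.048], [0.61, -0.071], [0.639, -0.048], [0.626, -0.046], [0.623, -0.04], [0.605, -0.049]]
scene 69 [ 0.617 -0.029] [[0.603, -0.031], [0.625, -0.035], [0.63, -0.027], [0.607, -0.024]]
side 222 [ 0.529 -0.093] [[0.554, -0.089], [0.542, -0.071], [0.511, -0.073], [0.504, -0.096], [0.525, -0.12], [0.548, -0.113]]
```

step_arm --pt "0 0 0 -0.004 -0.04 0 0.2" --pt "0 0 0 -0.009 -0.085 0 0.2" --pt "0 0 0 -0.014 -0.13 0 0.2" --pt "0 0 0 -0.019 -0.175 0 0.2" --pt "0 0 0 -0.024 -0.22 0 0.2" --pt "0 0 0 -0.029 -0.265 0 0.2" --pt "0 0 0 -0.034 -0.31 0 0.2" --pt "0 0 0 -0.039 -0.36 0 0.2"

```text
t: 18.5
tcp_pos: [0.6093, -0.1402, 0.0453]
eef_rot: [0.746, 0.666, 0.0, 0.0]
wrist_force: [-0.5, 0.6, 0.3]
opening: 0.0173
finger_force: 0.1
```

step_arm --pt "0 0 0 -0.006 -0.06 0 0.2" --pt "0 0 0 -0.014 -0.13 0 0.2" --pt "0 0 0 -0.022 -0.2 0 0.2" --pt "0 0 0 -0.027 -0.24 0 0.2" --pt "0 0 0 -0.027 -0.24 0 0.2" --pt "0 0 0 -0.027 -0.24 0.15 0.2" --pt "0 0 0 -0.027 -0.24 0.3 0.2" --pt "0 0 0 -0.027 -0.24 0.5 0.2"

```text
t: 19.5
tcp_pos: [0.6003, -0.2099, 0.1954]
eef_rot: [0.745, 0.667, -0.0, -0.002]
wrist_force: [0.8, -0.5, 0.1]
opening: 0.0171
finger_force: 0.0
```

step_arm --pt "0 0 0 -0.05 0.15 0.05 0.2" --pt "0 0 0 -0.1 0.3 0.05 0.2" --pt "0 0 0 -0.15 0.45 0.05 0.2" --pt "0 0 0 -0.2 0.6 0.05 0.2" --pt "0 0 0 -0.2 0.75 0.05 0.2" --pt "0 0 0 -0.2 0.9 0.05 0.2" --pt "0 0 0 -0.2 0.9 0.05 0.2" --pt "0 0 0 -0.2 0.9 0.05 0.2"

```text
t: 20.5
tcp_pos: [0.5411, 0.0589, 0.2103]
eef_rot: [0.745, 0.667, -0.0, 0.0]
wrist_force: [0.6, -0.5, -0.8]
opening: 0.0172
finger_force: 0.0
```

```bash
python3 seg.py g3; python3 - <<'E'
from h import *
im=cv2.imread('pics/g3scene.png'); ref=cv2.imread('pics/scene0.png').astype(int)
m=np.zeros(im.shape[:2],np.uint8); cv2.fillPoly(m,[np.array([(168,172),(226,166),(226,304),(150,318)])],255)
d=((np.abs(im.astype(int)-ref).max(2)>30)&(m>0)).astype(np.uint8)
N,l,st,c=cv2.connectedComponentsWithStats(d)
for i in range(1,N):
    if st[i,4]>25: print('tray diff',c[i].round(),st[i],im[l==i].mean(0).round(),pix2w('scene',[c[i]],.016)[0,:2].round(3))
cr=im[160:325,148:230].min(2)[::5,::3]
for r in cr: print(''.join(' .:-=+*#%@'[min(9,int(v)//26)] for v in r))
E
```

```text
20.5 [0.5411 0.0589 0.2103] [ 0.6 -0.5 -0.8]
scene 76 [ 0.474 -0.159] [[0.406, -0.151], [0.553, -0.166]]
scene 567 [ 0.536 -0.097] [[0.508, -0.098], [0.51, -0.108], [0.529, -0.123], [0.55, -0.118], [0.564, -0.097], [0.553, -0.079], [0.531, -0.072], [0.515, -0.08]]
side 233 [ 0.529 -0.092] [[0.555, -0.093], [0.539, -0.068], [0.517, -0.067], [0.504, -0.096], [0.525, -0.12], [0.548, -0.113]]
tray diff [210. 196.] [ 189  166   38   54 1113] [177. 182. 173.] [ 0.438 -0.192]
tray diff [212. 272.] [200 245  22  48 573] [166. 168. 156.] [ 0.607 -0.2  ]
%%%%%%%%%%%%%%%%%%%%%%%%%%%%
%%%%%%%%%%%%%%%%%%%%%%####%%
%%%%%%#####+------::---::=..
%%%%%%=:---::::::::::::-:=..
%%%%%%-.:::--=========+##=..
#%#%%#..+*******#******##=..
%%%%%#..********###****##+.:
%%%%%#..******###%#****=-*..
#%%%%=.:#*#***###%#****+-*..
#%%%%-.=#******=----******..
%%%%#..*#*****************..
%%%%#..*#*********#*******..
%%%%*..*#*********#*******..
%%%%-..*##********#*******.:
%%%*:.:#*#********#*******..
%#%#..*#*#*#*#****#*******..
#%%#..*#***#******#****#**..
###*..*##**##***#*#****+=*..
%%%-..*##**##***#*#****::*..
%%#:.:*##*#####*###**--::*..
%%#..+###*#####*###***--:+..
%%#..*###**####*##*****=++..
%%+..*###*#####*####%%%:*+..
%%...###*#########%%%%%:*+..
%*...###*#########%%%%%-*=..
%*..-###*#########%%%%%:*=..
%*..####*#*#######==----*-..
%=..####*###############*:..
#..:####***#############*:..
#..:###**#######**#****+=:..
*..=#***#**+-::::::::::::::+
---:::::::::::::-----=+++++%
%%:::---=++++++++++++*##%%%%
```

```bash
python3 - <<'E'
from h import *
im=cv2.imread('pics/g3scene.png'); a=cv2.imread('pics/c7.png')
for y in range(240,298,2):
    print(y,' '.join('%3d'%v for v in im[y,198:230,1]))
print('proj: tray rim in/out at y -.1735.. wall x=.60:', w2pix('scene',[(.6,-.172,.037),(.6,-.176,.037),(.6,-.19,.004),(.6,-.19,.037)]).round(1).tolist())
for n in ('scene','side'):
  r=cv2.imread(f'pics/{n}0.png');b=cv2.imread(f'pics/g3{n}.png')
  x0,y0,x1,y1=(196,240,230,300) if n=='scene' else (285,140,415,195)
  print(n)
  if n=='side':
    for y in range(y0,y1,3): print(y,''.join(' .:-=+*#%@'[min(9,int(v)//26)] for v in b[y,x0:x1:2,1]),'|',''.join(' .:-=+*#%@'[min(9,int(v)//26)] for v in r[y,x0:x1:2,1]))
E
```

```text
240 187 187 190 192 192 189 184 184 187 188 187 186 186 185 184 185 186 187 187 188 189 186 184 179 174 169  95  96  96  96  96  96
242 187 187 189 192 192 189 184 185 188 187 187 186 186 184 184 185 186 187 188 189 188 186 185 179 172 168  88  95  96  96  96  95
244 187 187 188 191 192 188 184 185 188 188 188 187 186 184 185 185 185 183 184 183 183 183 168 146 176 169  92  96  96  96  95  97
246 187 187 189 192 191 188 185 186 188 188 187 186 186 185 185 182 180 180 180 180 175 142  81 103 168 173  92  95  96  96  97  97
248 187 187 190 192 190 188 186 187 188 188 188 187 186 183 180 181 180 180 180 163 103  63  64  96 160 172  89  96  96  96  97  97
250 188 189 192 192 190 187 186 186 186 188 188 188 191 192 196 196 198 193 153  81  62  63  64  96 161 171  85  97  96  97  96  96
252 188 190 192 192 191 188 185 186 187 188 191 207 223 223 222 223 222 212 156  65  64  64  64  98 160 168  81  96  96  97  96  96
254 188 190 192 192 191 187 186 187 188 189 185 177 176 171 163 163 156 139 108  63  65  64  64  99 162 166  77  97  97  96  96  96
256 188 190 193 193 190 187 186 186 188 189 
[... 4773 characters left out ...]
---::=====
182 -:::::-::::::::::::=*#*****#**::::::::-----::::::::::-=+-=:***##* | -:::::-::::::::::::=#***#*****::::::::-::............::--:.======
185 :::---::::::::::::::+********=::::::::::--:::---::::::::::+***#** | :::---::::::::::::::+********=::::::::::.:.::.:........::.-======
188 ::::-:::----:::::::::--=++=--:::::::::::-::::::::::-:::::-**#**** | ::::-:::---::::::::::--=++=--:::::::::::-.............::::=======
191 ::--:::::::::::....::-::--:::::::::::::-::::::::::::::::-******** | :::-:::::::::::::::::-::---::::::::::::-:::...........:::-=======
194 :-::::::::::.........:--::::::::::::::-:::::::::-::::::-=*#***##* | :-:::::::::::::::::::---::::::::::::::-:::::::::::....::-========
```

step_arm --pt "0 0 0 -0.1 -0.14 0.05 0.2" --pt "0 0 0 -0.2 -0.28 0.1 0.2" --pt "0 0 0 -0.3 -0.42 0.1 0.2" --pt "0 0 0 -0.4 -0.57 0.1 0.2" --pt "0 0 0 -0.5 -0.72 0.1 0.2" --pt "0 0 0 -0.6 -0.87 0.1 0.2" --pt "0 0 0 -0.6 -0.87 0.1 0.2" --pt "0 0 0 -0.6 -0.87 0.1 0.2"

```text
t: 21.6
tcp_pos: [0.361, -0.2027, 0.2404]
eef_rot: [0.746, 0.666, 0.0, -0.0]
wrist_force: [0.3, 0.3, -0.5]
opening: 0.0168
finger_force: 0.0
```

```bash
python3 seg.py g4; python3 - <<'E'
from h import *
r=cv2.imread('pics/side0.png');b=cv2.imread('pics/g4side.png')
for z in(.037,.05): print(w2pix('side',[(.6,-.175,z),(.57,-.175,z),(.6,-.2,z)]).round(0).tolist())
for y in range(140,176,2): print(y,''.join(' .:-=+*#%@'[min(9,int(v)//26)] for v in b[y,285:350,1]),'|',''.join(' .:-=+*#%@'[min(9,int(v)//26)] for v in r[y,285:350,1]))
s4=cv2.imread('pics/g4scene.png')
for y in range(240,270,2): print(y,' '.join('%3d'%v for v in s4[y,204:230,1]))
E
```

```text
21.6 [ 0.361  -0.2027  0.2404] [ 0.3  0.3 -0.5]
scene 116 [0.51  0.024] [[0.502, 0.041], [0.497, 0.031], [0.517, 0.005], [0.528, 0.012], [0.519, 0.014], [0.515, 0.034]]
scene 562 [ 0.535 -0.097] [[0.508, -0.098], [0.51, -0.108], [0.529, -0.123], [0.55, -0.118], [0.564, -0.097], [0.553, -0.079], [0.531, -0.072], [0.515, -0.08]]
side 229 [ 0.529 -0.093] [[0.555, -0.093], [0.531, -0.067], [0.511, -0.073], [0.504, -0.096], [0.525, -0.12], [0.548, -0.113]]
[[315.0, 164.0], [326.0, 166.0], [318.0, 159.0]]
[[315.0, 160.0], [326.0, 162.0], [318.0, 155.0]]
140 *******************+=::::::--===+******************************** | *******************+=::::::--==++********************************
142 *****************+=:::::::::::::::::--===++********************** | *****************+=:::::::::::::::::--==++***************#*******
144 ****************+-:::::::::::::::::::::::::::--===+************** | ***#*****#******+-:::::::::::::::::::::::::::--===+**************
146 *************++-::::::::::::::::::::::::::::::::::::::::---=+++** | **************+-::::::::::::::::::::::::::::::::::::::--===+
[... 2857 characters left out ...]
  84  62  62  61 119 180 158  73  93  93  93  93  92
258 111 112 112 113 111 110 109 105 102 102 102 102 102 100  85  61  64 122 182 158  81  93  93  93  94  93
260 111 111 111 112 110 111 111 109 106 101 102 102 102 103  99  84  66 121 177 157  82  93  92  94  94  94
262 111 111 112 112 110 111 110 109 105  99 102 102 102 101 102  99 101 136 174 153  82  92  94  94  94  94
264 110 111 113 111 111 110 110 109 109 110 109 108 108 108 109 108 136 174 174 151  82  94  99 112 112 105
266 110 111 113 112 111 111 110 110 109 127 147 163 164 118 112 112 125 156 177 155  83  94  94  93  94  93
268 111 111 113 112 117 143 172 189 207 218 218 218 177  78 104 112 113 143 179 155  82  94  93  94  94  93
```

Nothing stands above the rim in the side view, and the pieces are at rest between the last two frames. The roundel reads within about 1 mm of its start, and the fingers never came near the jar or the foil roll. I hand it in.

```bash
python3 -c "
from h import *
print(ticket.sign_off())"
```

```text
the job is handed in; nothing more can be done
None
```

I swept all four offcuts into the scrap tray and handed the job in at about 22 s. No verdict came back; in the last images nothing stood above the tray rim and the roundel was where it started. The jar and foil roll were never approached, but I did not re-measure them.

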